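# Book in the purple-capped tubes

## Task

Book in the purple-capped blood tubes: with the fingertips, lightly press the white key directly in front of the rack with the purple caps, then lightly press the green confirm key on its separate pod, and draw back clear with both keys sprung up again. Leave the other white keys and the red key alone, and do not pick up, move or knock over the racks or anything else on the desk.

Things in the scene. Friction and masses are not known exactly. Their poses are not given: they have to be found in the camera images.
- console: fixed grey slab 240 (x) x 420 (y) x 20 mm high, turned by up to 17 degrees; origin at the centre of its underside, z up, -x side towards the robot. Rear half: four bays 100 mm apart in y, a tube rack in each. Front strip: four white keys, each 145 mm in front (-x) of its bay's centre, joined to it by a white stripe
- key1_top (a point): centre of the top of white round key 1 (26 mm diameter) on the console, 44 mm above the desk; at console x = -85 mm, y = 150 mm. Moves down with the key
- key1 (a joint): travel of that key: 0 up, 0.008 m fully down; it counts as pressed from 0.003 m. Spring return: moves from about 2 N, 4 N at 3 mm, 7 N fully down
- key2_top (a point): centre of the top of white round key 2 (26 mm diameter) on the console, 44 mm above the desk; at console x = -85 mm, y = 50 mm. Moves down with the key
- key2 (a joint): travel of that key: 0 up, 0.008 m fully down; it counts as pressed from 0.003 m. Spring return: moves from about 2 N, 4 N at 3 mm, 7 N fully down
- key3_top (a point): centre of the top of white round key 3 (26 mm diameter) on the console, 44 mm above the desk; at console x = -85 mm, y = -50 mm. Moves down with the key
- key3 (a joint): travel of that key: 0 up, 0.008 m fully down; it counts as pressed from 0.003 m. Spring return: moves from about 2 N, 4 N at 3 mm, 7 N fully down
- key4_top (a point): centre of the top of white round key 4 (26 mm diameter) on the console, 44 mm above the desk; at console x = -85 mm, y = -150 mm. Moves down with the key
- key4 (a joint): travel of that key: 0 up, 0.008 m fully down; it counts as pressed from 0.003 m. Spring return: moves from about 2 N, 4 N at 3 mm, 7 N fully down
- pod_green: fixed white pod 90 x 90 x 30 mm with one green confirm key on top; origin at the centre of its underside on the desk. One pod stands to the left of the console and the other to the right, either way round
- green_key_top (a point): centre of the top of the round green confirm key (32 mm diameter), 54 mm above the desk
- green_key (a joint): travel of that key: 0 up, 0.008 m fully down; pressed from 0.003 m; same spring as the white keys
- pod_red: fixed white pod 90 x 90 x 30 mm with one red cancel key on top; origin at the centre of its underside on the desk. One pod stands to the left of the console and the other to the right, either way round
- red_key_top (a point): centre of the top of the round red cancel key (32 mm diameter), 54 mm above the desk
- red_key (a joint): travel of that key: 0 up, 0.008 m fully down; pressed from 0.003 m; same spring as the white keys
- rack_purple: loose black rack 84 (x) x 66 (y) x 40 mm filled with tubes with purple caps (cap tops 81 mm above the rack's underside, tubes fixed in the rack); origin at the centre of its underside, which lies on the console 20 mm above the desk. In any of the four bays
- rack_yellow: loose black rack 84 (x) x 66 (y) x 40 mm filled with tubes with yellow caps (cap tops 81 mm above the rack's underside, tubes fixed in the rack); origin at the centre of its underside, which lies on the console 20 mm above the desk. In any of the four bays
- rack_red: loose black rack 84 (x) x 66 (y) x 40 mm filled with tubes with red caps (cap tops 81 mm above the rack's underside, tubes fixed in the rack); origin at the centre of its underside, which lies on the console 20 mm above the desk. In any of the four bays
- rack_sky: loose black rack 84 (x) x 66 (y) x 40 mm filled with tubes with light blue caps (cap tops 81 mm above the rack's underside, tubes fixed in the rack); origin at the centre of its underside, which lies on the console 20 mm above the desk. In any of the four bays
- pen: loose white pen about 135 mm long, 13 mm high, lying behind (+x) the right pod; origin in its middle on the desk, along its y axis
- sanitiser: loose clear bottle with blue cap, 56 mm diameter, 110 mm tall, standing behind (+x) the left pod; origin at the centre of its underside
Mind the look-alikes: they are no part of the job. Leave any pink look-alike of the pod_green alone.

How it is judged:
By the outcome, as a careful person would: the job done as asked, in the order asked, and still so for the second after the job is handed in, with the robot touching nothing.
It also fails if it takes over 40 s, if anything falls off the work surface, if the arm or the gripper's body presses on something with over 40 N, if the wrist force passes 120 N, or if a joint passes its speed limit or range.

## Robot

A 6-joint arm with a two-finger parallel gripper is mounted at the origin on the work surface. World frame = base frame: x ahead of the robot, y to its left, z up, the work surface at z = 0. Lengths are in m, angles in rad, forces in N, time in s.
With the tool pointing down it reaches from about 0.3 to 0.85 m from the base axis. Payload 4.2 kg.
Tool frame: the origin (TCP) lies midway between the tips of the shut fingers; the grasp point (between the pads) lies 19 mm behind it; z points along the fingers, y is the line along which they close (so a half turn about z gives the same grasp; the last joint's range is limited). The gripper opens to 91 mm and grips with 3 to 60 N. Pads are 32 mm wide; open, the fingers measure 118 mm over their backs; the gripper's body (76 mm by 178 mm) begins 60 mm behind the grasp point.
Start: joints at [-0.02, 0.32, 1.565, -0, 1.257, -0.02], TCP at [0.575, 0, 0.214] pointing down, gripper open.
Joint ranges: [-3.11, 3.11], [-0.84, 2.01], [0.21, 2.61], [-1.34, 4.49], [0.05, 2.63], [-2.56, 2.56]. Speed limits (rad/s): [2.57, 2.57, 3.14, 3.14, 3.14, 3.14].

## Interface

Orientations are given as a 3x3 rotation matrix whose columns are the frame's x, y, z axes.
In Python, from bench import ctrl, snapshot, calibration, hand_in gives the robot as it stands.
- The arm moves only by the shell command python3 -m jog 'ROWS' [FORCE]. ROWS is JSON, a list of rows, each a list of 5 numbers: the opening, from -1 (shut) to 1 (fully open), so that 0 is half open, then the shift along the tool's x, y, z in mm, then the turn about the tool's z in degrees. In form: [[gripper, x, y, z, yaw], ...]. A call has 1 to 20 rows; each row is the pose to reach, as a shift and turn from the pose commanded when the call began, along the tool's axes at that moment; what a row does not reach only later rows make up. A row lasts 1/10 s, in which the tool goes at most 50 mm and 8.59 degrees, less where a joint would pass 70% of its speed; a pose out of reach is approached as far as the arm can. A call with a gripper value outside its range is refused whole. The fingers move at their own pace and stop on an object; FORCE is the grip in N (left out, the last holds). Time passes only in rows, so rows that repeat a pose let the fingers close. It gives the time, the measured TCP pose, the force, the opening and the grip force at its end, in the units of the state.
- ctrl.read_state(): the state, without advancing time (a new reading comes with each control period).
- snapshot(name): name is "scene" or "side" or "wrist"; returns the picture (420x560x3 uint8, red, green, blue); there is no depth.
- calibration(name): a dict with "mtx" (3x3 intrinsics, pixels), "rvec" (rotation vector, rad) and "tvec" (3), from world to camera coordinates, as OpenCV has them. Camera axes: x right, y down, z forward; pixel columns grow to the right and rows downward; lengths in m; the calibration is good to about 2 mm. The wrist camera is an equidistant fisheye: a pixel r from the principal point sees the ray r / f radians off the axis. A picture is of the moment at which its call begins: read the wrist's pose just before it. calibration takes no time and is no camera call; for the wrist camera it gives the pose at the moment of the call.
- hand_in(): hands the job in; it is judged then, once.
The state is a dict: "t": time; "joint_pos": joint angles; "qvel": joint speeds; "effort": joint torques, N m; "tool_pos": TCP position; "tcp_rot": TCP orientation; "ft_force": force on the tool from outside, world axes, zero at the start; "wrist_torque": the same for the moment, N m; "finger_gap": opening from 0.0 (shut) to 1.0 (fully open); "grip_force": force on a finger pad.
Only numpy, scipy, OpenCV 4.12 (cv2) and the standard library are available. Lean on these libraries where they do the work, as an engineer would, in place of code of your own. Each camera call takes 0.05 s, during which the arm holds its last target. There are 200 camera calls.

## Working session

There is one attempt and no reset: what is moved stays moved. The work goes in short steps, Python scripts to look and compute and a shell command to move; the robot and the scene stay as the last step left them, time stands still between calls to the robot, and variables do not carry over. Pictures are saved under pics/ and viewed, at most 10 in all, crops included, and the job is handed in when it is done.

```bash
mkdir -p pics
python3 - <<'E'
from bench import ctrl,snapshot,calibration
import cv2,numpy as np
for n in("scene","side"):
    cv2.imwrite(f"pics/{n}0.png",snapshot(n)[:,:,::-1])
    c=calibration(n);R=cv2.Rodrigues(c["rvec"])[0];print(n,-R.T@np.ravel(c["tvec"]))
s=ctrl.read_state();print(s["t"],s["tool_pos"],s["tcp_rot"],s["ft_force"])
E
```

```text
scene [ 1.28871245 -0.22039065  0.88699234]
side [ 0.40929294 -1.23298286  0.84649806]
0.1 [5.74561371e-01 8.05911016e-06 2.13219252e-01] [[-1.82979286e-05  9.99998794e-01 -1.55317811e-03]
 [ 1.00000000e+00  1.83250523e-05  1.74491324e-05]
 [ 1.74775734e-05 -1.55317779e-03 -9.99998794e-01]] [-0.02183306 -1.41884096  0.15574293]
```

View pics/scene0.png

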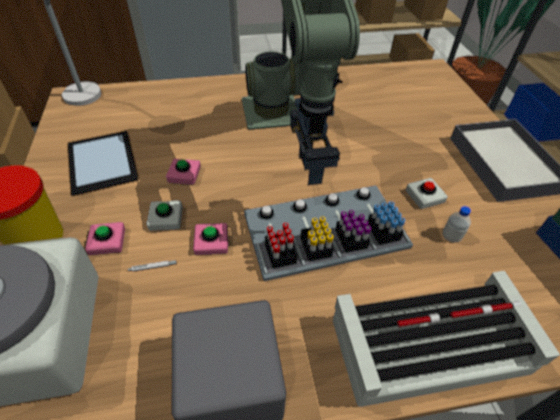

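View pics/side0.png

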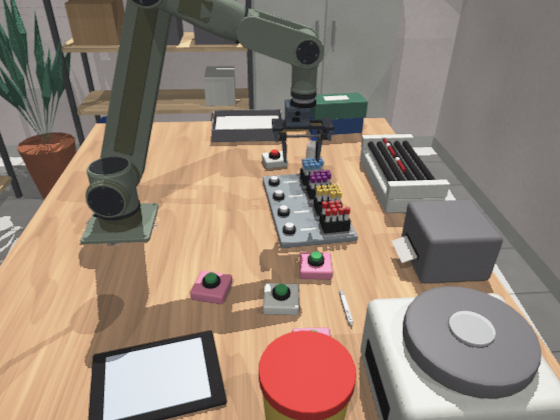

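The scene view faces the robot, so image left is its right. The caps run red (281,243), yellow (319,238), purple (353,229), blue (388,220), and the white keys are at (267,212), (300,206), (332,199), (364,193). The purple rack's key is therefore the third from the left, key 2.

There are four green keys: (184,168), (104,236) and (210,235) on pink pods, and (165,213) on a white/grey pod. Only the last fits pod_green; I'll confirm it in a crop.

```bash
cat > h.py <<'E'
import cv2,numpy as np
from bench import calibration
def pt(n,uv,z):
    c=calibration(n);K=np.array(c["mtx"],float);R=cv2.Rodrigues(np.array(c["rvec"],float))[0];t=np.ravel(c["tvec"])
    d=R.T@np.linalg.inv(K)@[*uv,1];o=-R.T@t
    return (o+d*(z-o[2])/d[2])[:2]
def blobs(m,lo,hi):
    n,_,s,c=cv2.connectedComponentsWithStats(m.astype(np.uint8))
    return [(c[i],s[i]) for i in range(1,n) if lo<s[i,4]<hi]
E
python3 - <<'E'
from h import *
for n in("scene","side"):
    im=cv2.imread(f"pics/{n}0.png");h=cv2.cvtColor(im,cv2.COLOR_BGR2HSV).astype(int);H,S,V=[h[...,i] for i in range(3)]
    for name,m,z in(("white",(V>185)&(S<40),.044),("green",(H>50)&(H<85)&(S>110)&(V>40),.054)):
        for c,s in blobs(m,25,500):
            p=pt(n,c,z)
            if .3<p[0]<.85 and abs(p[1])<.6: print(n,name,c.round(1),s[2:],p.round(4))
    x0,y0,w,hh=(130,150,300,130) if n=="scene" else (180,140,190,190)
    c=cv2.resize(im[y0:y0+hh,x0:x0+w],None,fx=400/hh if n=="side" else 2.66,fy=400/hh if n=="side" else 2.66,interpolation=cv2.INTER_CUBIC)
    cv2.imwrite(f"pics/{n}crop.png",c)
E
```

```text
scene white [435.3 195.2] [ 23  14 116] [0.5603 0.3984]
scene white [156.9 263.6] [19  5 42] [ 0.6726 -0.4007]
scene green [181.8 164. ] [11  8 60] [ 0.3156 -0.3313]
scene green [162.4 207.8] [12 10 85] [ 0.4925 -0.3877]
scene green [102.2 231.3] [ 15  11 115] [ 0.5522 -0.5424]
scene green [209.7 231.9] [ 14  11 111] [ 0.6    -0.2635]
side white [272.4 157.1] [21 11 92] [0.5126 0.3596]
side white [287.9 181.7] [14  3 28] [0.5551 0.1621]
side white [278.5 190.9] [ 8  5 30] [0.5167 0.1003]
side white [294.3 195.7] [15  4 35] [0.5677 0.0657]
side white [283.5 206.8] [ 8  5 32] [ 0.5253 -0.0012]
side white [300.9 211.4] [16  4 45] [ 0.5787 -0.0317]
side white [289.2 224.1] [ 9  7 39] [ 0.5343 -0.0999]
side white [306.8 228.8] [18  5 49] [ 0.5854 -0.1284]
side white [289.5 239.8] [14  5 27] [ 0.5276 -0.1799]
side white [402.  249.3] [ 21  25 288] [ 0.845  -0.2472]
side white [267.4 287.6] [ 6  8 44] [ 0.4515 -0.3772]
side white [346.  306.4] [ 13  32 127] [ 0.6393 -0.4571]
side green [315.6 256.5] [11 10 86] [ 0.5906 -0.274 ]
side green [210.6 278.1] [12 11 96] [ 0.3063 -0.3418]
side green [280.9 289.6] [ 13  11 107] [ 0.4845 -0.3974]
```

View pics/scenecrop.png

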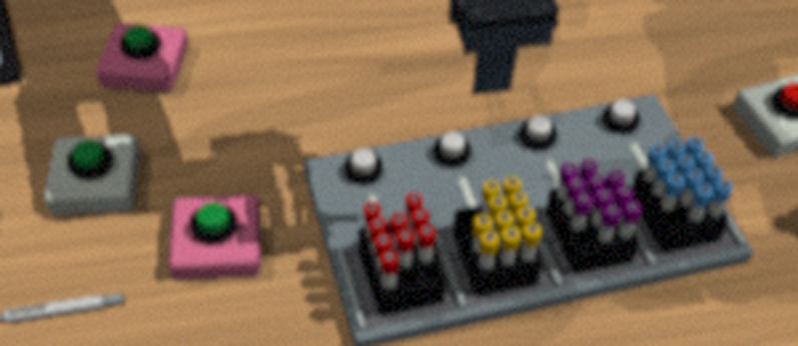

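View pics/sidecrop.png

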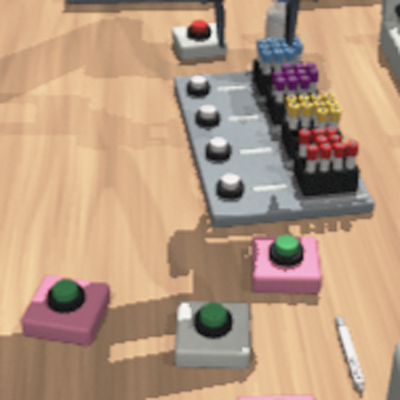

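The crops confirm it. The purple rack lies on the stripe of the third white key, scene (332,198), side (279,195). The grey-white pod at scene (163,208), side (281,290) is the only green-keyed pod that isn't pink. Next I'll triangulate.

Run:
```python
from h import *
def P(n):
    c=calibration(n);return np.array(c["mtx"])@np.c_[cv2.Rodrigues(np.array(c["rvec"],float))[0],np.ravel(c["tvec"])]
def cen(n,seed,f):
    im=cv2.imread(f"pics/{n}0.png");h=cv2.cvtColor(im,cv2.COLOR_BGR2HSV).astype(int)
    x,y=seed;w=h[y-11:y+12,x-11:x+12];b=blobs(f(w),12,300)
    c,s=min(b,key=lambda b:np.hypot(*(b[0]-11)));return c+[x-11,y-11],s[2:]
W=lambda w:(w[...,2]>150)&(w[...,1]<40)
G=lambda w:(w[...,0]>50)&(w[...,0]<85)&(w[...,1]>110)&(w[...,2]>40)
for k,a,b,f,z in(("k1",(364,192),(274,180),W,.044),("k2",(332,198),(279,194),W,.044),("k3",(300,205),(283,210),W,.044),("k4",(267,211),(289,227),W,.044),("green",(163,208),(281,290),G,.054)):
    (u,s1),(v,s2)=cen("scene",a,f),cen("side",b,f)
    X=cv2.triangulatePoints(P("scene"),P("side"),u,v)[:,0];print(k,u.round(1),s1,v.round(1),s2,(X[:3]/X[3]).round(4),pt("scene",u,z).round(4),pt("side",v,z).round(4))
```

```text
k1 [364.2 190.2] [ 8  7 38] [275.9 183.2] [ 23  17 252] [0.5089 0.1948 0.0302] [0.5067 0.1977] [0.5115 0.154 ]Traceback (most recent call last):
  File "<stdin>", line 11, in <module>
  File "<stdin>", line 7, in cen
ValueError: min() iterable argument is empty
```

```bash
cat > tri.py <<'E'
from h import *
def P(n):
    c=calibration(n);return np.array(c["mtx"])@np.c_[cv2.Rodrigues(np.array(c["rvec"],float))[0],np.ravel(c["tvec"])]
def cen(n,seed,f):
    im=cv2.imread(f"pics/{n}0.png");h=cv2.cvtColor(im,cv2.COLOR_BGR2HSV).astype(int)
    x,y=seed;w=h[y-9:y+10,x-9:x+10];b=blobs(f(w),8,300)
    c,s=min(b,key=lambda b:np.hypot(*(b[0]-9)));return c+[x-9,y-9],s[2:]
W=lambda w:(w[...,2]>.78*w[4:15,4:15,2].max())&(w[...,1]<60)
G=lambda w:(w[...,0]>50)&(w[...,0]<85)&(w[...,1]>110)&(w[...,2]>40)
for k,a,b,f,z in(("k1",(364,192),(274,180),W,.044),("k2",(332,198),(279,194),W,.044),("k3",(300,205),(283,210),W,.044),("k4",(267,211),(289,227),W,.044),("green",(163,208),(281,290),G,.054)):
    (u,s1),(v,s2)=cen("scene",a,f),cen("side",b,f)
    X=cv2.triangulatePoints(P("scene"),P("side"),u,v)[:,0];print(k,u.round(1),s1,v.round(1),s2,(X[:3]/X[3]).round(4),pt("scene",u,z).round(4),pt("side",v,z).round(4))
E
python3 tri.py
```

```text
k1 [364.  189.8] [ 7  6 36] [273.7 177.3] [ 7  4 22] [0.5064 0.1967 0.0449] [0.5049 0.1976] [0.5068 0.1974]
k2 [332.8 196.2] [ 7  7 38] [278.6 191. ] [ 8  5 27] [0.5167 0.0983 0.0449] [0.5158 0.0987] [0.5168 0.0998]
k3 [300.  202.2] [ 7  7 40] [283.4 206.9] [ 8  5 31] [ 0.5248 -0.0017  0.0444] [ 0.524  -0.0013] [ 0.525  -0.0016]
k4 [266.2 208.5] [ 8  7 43] [289.1 224.2] [ 9  6 35] [ 0.5339 -0.1014  0.045 ] [ 0.5324 -0.101 ] [ 0.5342 -0.1004]
green [162.4 207.8] [12 10 85] [280.9 289.6] [ 13  11 107] [ 0.4852 -0.3893  0.0463] [ 0.4925 -0.3877] [ 0.4845 -0.3974]
```

Key positions fit well: key 2 at (0.516, 0.098) and green at (0.485, -0.389). I'll shut the fingers and hover above key 2.

```bash
python3 -m jog '[[-1,30,-20,20,0],[-1,60,-40,30,0],[-1,98,-59,40,0],[-1,98,-59,60,0],[-1,98,-59,80,0],[-1,98,-59,100,0],[-1,98,-59,120,0],[-1,98,-59,140,0],[-1,98,-59,150,0],[-1,98,-59,150,0],[-1,98,-59,150,0]]'
python3 -c "
from bench import snapshot;import cv2
cv2.imwrite('pics/s1.png',cv2.resize(snapshot('side')[120:270,180:380,::-1],None,fx=3,fy=3))"
```

```text
t: 1.2
tool_pos: [0.5164, 0.098, 0.0644]
tcp_rot: [[0.0, 1.0, 0.001], [1.0, -0.0, 0.0], [0.0, 0.001, -1.0]]
ft_force: [0.1, -0.5, 0.6]
finger_gap: 0.067
grip_force: 0.0
```

View pics/s1.png

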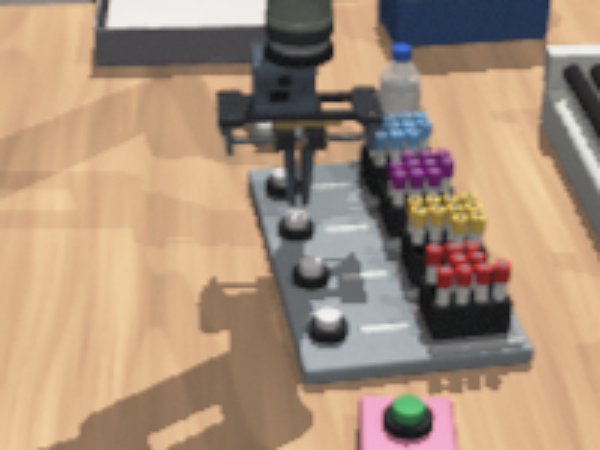

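The nearly shut fingers stand over key 2, crop (297,222), with the body clear of the racks. Now I'll press gently.

```bash
python3 -m jog '[[-1,0,0,8,0],[-1,0,0,14,0],[-1,0,0,18,0],[-1,0,0,20,0],[-1,0,0,22,0],[-1,0,0,24,0],[-1,0,0,25,0],[-1,0,0,25,0],[-1,0,0,25,0]]'
```

```text
t: 2.15
tool_pos: [0.5157, 0.0979, 0.0392]
tcp_rot: [[-0.0, 1.0, -0.001], [1.0, 0.0, -0.0], [-0.0, -0.001, -1.0]]
ft_force: [-2.5, -0.7, 5.1]
finger_gap: 0.004
grip_force: 2.5
```

```bash
python3 -m jog '[[-1,0,0,1,0],[-1,0,0,1,0],[-1,0,0,1,0]]'; python3 -c "
from bench import snapshot;import cv2
cv2.imwrite('pics/s2.png',cv2.resize(snapshot('side')[120:270,180:380,::-1],None,fx=3,fy=3))"
python3 -m jog '[[-1,0,0,-10,0],[-1,0,0,-30,0],[-1,0,0,-70,0],[-1,0,0,-110,0],[-1,0,0,-110,0],[-1,0,0,-110,0]]'
```

```text
t: 2.45
tool_pos: [0.5157, 0.0979, 0.0383]
tcp_rot: [[-0.0, 1.0, -0.0], [1.0, 0.0, -0.0], [-0.0, -0.0, -1.0]]
ft_force: [-3.7, -1.7, 5.2]
finger_gap: 0.009
grip_force: 2.8
t: 3.1
tool_pos: [0.5168, 0.0982, 0.1491]
tcp_rot: [[0.0, 1.0, 0.003], [1.0, -0.0, 0.001], [0.001, 0.003, -1.0]]
ft_force: [-0.9, 0.0, -0.1]
finger_gap: 0.004
grip_force: 0.0
```

View pics/s2.png

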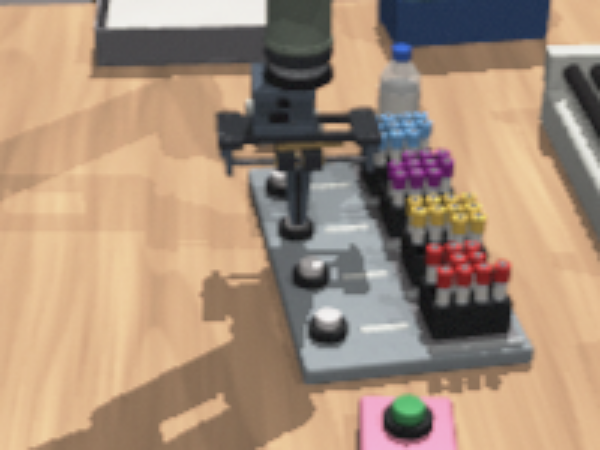

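The fingers hold key 2 down, crop (297,228), and nothing else is touched. It has since been released. Next is the hover over the green key.

```bash
python3 -m jog '[[-1,-40,-3,0,0],[-1,-80,-6,0,0],[-1,-120,-9,0,0],[-1,-160,-12,0,0],[-1,-200,-15,0,0],[-1,-240,-18,0,0],[-1,-280,-21,0,0],[-1,-320,-24,0,0],[-1,-360,-27,0,0],[-1,-400,-29,0,0],[-1,-440,-31,0,0],[-1,-470,-31,0,0],[-1,-487,-31,0,0],[-1,-487,-31,20,0],[-1,-487,-31,40,0],[-1,-487,-31,60,0],[-1,-487,-31,70,0],[-1,-487,-31,70,0],[-1,-487,-31,70,0]]'
python3 -c "
from bench import snapshot;import cv2
cv2.imwrite('pics/s3.png',cv2.resize(snapshot('side')[160:330,180:380,::-1],None,fx=3,fy=3))"
```

```text
t: 5.0
tool_pos: [0.4854, -0.3888, 0.0782]
tcp_rot: [[-0.0, 1.0, 0.0], [1.0, 0.0, -0.0], [-0.0, 0.0, -1.0]]
ft_force: [-0.3, -1.0, 0.9]
finger_gap: 0.009
grip_force: 0.0
```

View pics/s3.png

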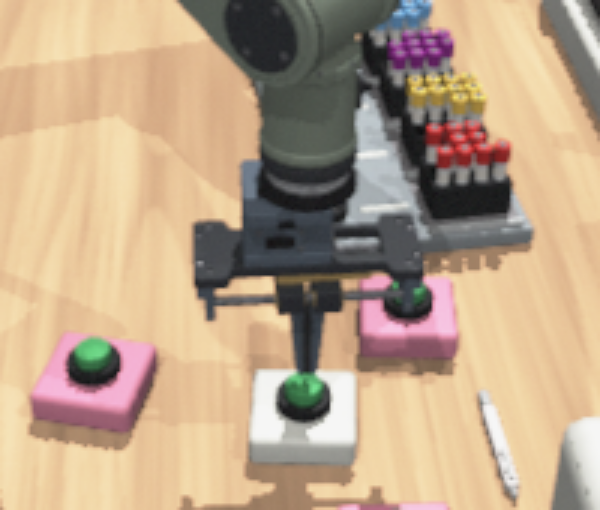

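The tip is above the green key, crop (303,390), and the pod now reads clearly white. I'll press about 6 mm and check before releasing.

```bash
python3 -m jog '[[-1,0,0,10,0],[-1,0,0,18,0],[-1,0,0,22,0],[-1,0,0,24,0],[-1,0,0,26,0],[-1,0,0,28,0],[-1,0,0,30,0],[-1,0,0,30,0],[-1,0,0,30,0]]'
```

```text
t: 5.95
tool_pos: [0.4846, -0.3886, 0.0483]
tcp_rot: [[0.0, 1.0, -0.001], [1.0, -0.0, 0.001], [0.001, -0.001, -1.0]]
ft_force: [-3.5, 2.2, 5.2]
finger_gap: 0.007
grip_force: 2.8
```

```bash
python3 -m jog '[[-1,0,0,-10,0],[-1,0,0,-30,0],[-1,0,0,-70,0],[-1,0,0,-110,0],[-1,0,0,-150,0],[-1,0,-60,-150,0],[-1,0,-100,-150,0],[-1,0,-100,-150,0],[-1,0,-100,-150,0]]'
python3 -c "
from bench import snapshot;import cv2
cv2.imwrite('pics/s4.png',snapshot('side')[:,:,::-1])
cv2.imwrite('pics/s5.png',cv2.resize(snapshot('scene')[140:290,80:480,::-1],None,fx=2,fy=2))"
```

```text
t: 6.85
tool_pos: [0.3849, -0.3896, 0.1989]
tcp_rot: [[0.002, 1.0, 0.002], [1.0, -0.002, -0.002], [-0.002, 0.002, -1.0]]
ft_force: [0.2, 0.2, -0.0]
finger_gap: 0.004
grip_force: 0.0
```

View pics/s4.png

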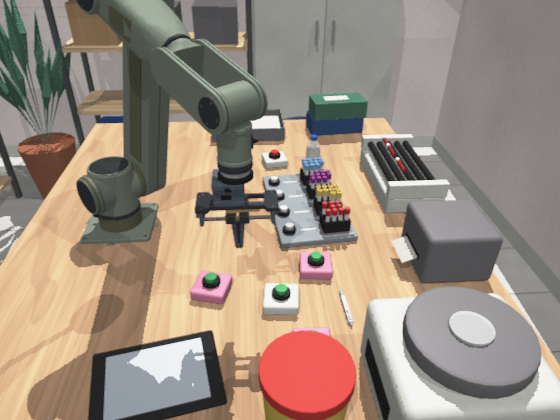

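View pics/s5.png

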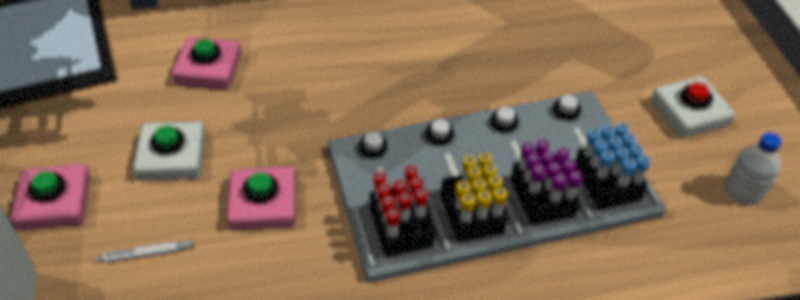

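All keys are up, including key 2 at crop (505,118) and green at (166,138). The racks, pen and bottle haven't moved, and the arm is clear.

```bash
python3 -c "from bench import hand_in;print(hand_in())"
```

```text
the job is handed in; nothing more can be done
None
```

I pressed the white key in front of the purple rack (key 2), then the green confirm key, each at about 5 N. Both sprang back up, nothing else looked moved in the final pictures, and I handed the job in with the arm clear at about 7 s of the 40 s limit.

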